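# Burnish the L-shaped seam of a brass and copper plate

### The arm

A 7-joint arm with a two-finger parallel gripper is mounted at the origin on the work surface. World frame = base frame: x ahead of the robot, y to its left, z up, the work surface at z = 0. Lengths are in m, angles in rad, forces in N, time in s.
With the tool pointing down it reaches from about 0.4 to 0.9 m from the base axis. Payload 5.5 kg.
Tool frame: the origin (TCP) lies on the centre line of the jaws, within the pads' length; the fingertips stand 25 mm ahead of it and the grasp point (between the pads) lies 6 mm ahead of it (ctrl.nose_length is the distance from the TCP to the fingertips, in m); z points along the fingers, y is the line along which they close (so a half turn about z gives the same grasp; the last joint's range is limited). The gripper opens to 92 mm and grips with 3 to 60 N. Pads are 19 mm wide; open, the fingers measure 130 mm over their backs; the gripper's body (75 mm by 190 mm) begins 47 mm behind the grasp point.
Start: joints at [-0.883, 0.501, -0.427, 1.55, 0.221, 1.138, -0.21], TCP at [0.268, 0.592, 0.252] pointing down, gripper open.
Joint ranges: [-2.88, 2.88], [-0.31, 2.03], [-1.54, 1.56], [0.2, 2.42], [-1.41, 4.55], [0.19, 2.02], [-2.57, 2.57]. Speed limits (rad/s): [2.57, 2.57, 3.14, 3.14, 3.14, 3.14, 3.14].

### API

Orientations are given as a unit quaternion [w, x, y, z].
In Python, from station import ctrl, vision gives the robot as it stands.
- The arm moves only by the tool carry_out, never from a script. Its argument "increments" is a list of rows, each a list of 2 entries, a list of its own where there are three numbers: the shift along the tool's x, y, z each as a share of 60 cm, from -1 to 1, then the turn, a rotation vector about the tool's x, y, z each as a share of 180 degrees, from -1 to 1. A call has 1 to 5 rows; each row is the pose to reach, as a shift and turn from the pose commanded when the call began, along the tool's axes at that moment, turning the shorter way round; what a row does not reach only later rows make up. A row lasts 1/12 s, in which the tool goes at most 41.7 mm and 7.16 degrees, less where a joint would pass 70% of its speed; a pose out of reach is approached as far as the arm can. A call with a number of a shift or a turn outside -1 to 1 is refused whole. A call with a gripper value outside its range is refused whole. "claw" is the opening, from 0 (shut) to 1 (fully open), set as the call begins (left out, the last holds). The fingers move at their own pace and stop on an object; "grip_force" is the grip in N (left out, the last holds). Time passes only in rows, so rows that repeat a pose let the fingers close. It gives the time, the measured TCP pose, the force, the opening and the grip force at its end, in the units of the state.
- ctrl.get_state(): the state, without advancing time (a new reading comes with each control period).
- vision.read_camera(name): name is "scene" or "top" or "wrist"; returns a dict with "color" (384x512x3 uint8, red, green, blue), "K" (3x3 intrinsics, pixels), "extrinsics" (4x4, takes a point from camera to world coordinates); the wrist camera has in their place "tool_from_camera" (4x4, takes a point from camera to tool coordinates, whose origin is the TCP and whose axes are the flange's). Camera axes: x right, y down, z forward; pixel columns grow to the right and rows downward; lengths in m; the calibration is good to about 2 mm. A picture is of the moment at which its call begins: read the wrist's pose just before it. There is no depth.
- ctrl.hand_in(): hands the job in; it is judged then, once.
The state is a dict: "time": time; "joints": joint angles; "joint_vel": joint speeds; "joint_efforts": joint torques, N m; "ee_pos": TCP position; "orientation": TCP orientation; "wrist_force": force on the tool from outside, world axes, zero at the start; "wrist_torque": the same for the moment, N m; "width": finger opening in m; "finger_force": force on a finger pad.
Only numpy, scipy, OpenCV 4.12 (cv2) and the standard library are available. Lean on these libraries where they do the work, as an engineer would, in place of code of your own. Each camera call takes 0.05 s, during which the arm holds its last target. There are 200 camera calls.

### The job

Take the orange-handled spring burnisher from its stand and, holding it upright, rub its ball tip slowly (about 2 cm a second) along the dark L-shaped seam of the plate, from the red dot round the corner to the white dot, keeping the spring plunger partly pressed in, never to its stop, and not rubbing the polished metal beside the seam or past the dots. Then put the burnisher back in its stand, fully seated and upright, let go, and leave the other things on the bench alone.

Things in the scene. Friction and masses are not known exactly. Their poses are not given: they have to be found in the camera images.
- workpiece: Fixed wooden block 150 x 150 x 22 mm, any yaw, with a 110 x 110 mm brass plate on it; origin under its centre, z up; plate top at z = 25 mm. Copper fills the plate's +x +y part; along its inner edges runs the dark seam, 6 mm wide, no groove; to burnish: (40, -20) to (-20, -20) to (-20, 40) mm. Screw heads (18 mm wide, to z = 26 mm) at x, y = +-60 mm.
- seam_start (a point): Centre of the flush red dot, 12 mm across, where burnishing starts: on the plate's top at (40, -20, 25) mm in the workpiece frame.
- seam_corner (a point): The right-angled corner of the seam, on the plate's top at (-20, -20, 25) mm in the workpiece frame, 60 mm from either dot.
- seam_end (a point): Centre of the flush white dot, 12 mm across, where burnishing ends: on the plate's top at (-20, 40, 25) mm in the workpiece frame.
- burnisher: Loose round tool, about 0.12 kg, upright in the stand. Origin at its brass flange's underside, z up. Flange 40 mm across, z 0 to 5 mm; orange handle 22 mm across, z 5 to 67 (grip at about z = 38, any yaw); steel shank 12 mm across, z -30 to 0; below it the spring plunger, 6 mm across, with a ball 8 mm across, lowest point z = -55 when free.
- tip (a point): The lowest point of the burnisher's ball tip; moves up with the plunger when pressed.
- plunger (a joint): How far the burnisher's plunger is pushed in, m: 0 free, 0.016 at its stop. Spring: 0.6 N to start it moving, plus 0.2 N per mm; about half in (0.008, 2.2 N) is right for burnishing.
- stand: Fixed dark wooden block 60 x 60 x 70 mm; origin under its centre; an upright hole 22 mm across through its middle takes the burnisher's shank, and the flange rests on its top at z = 70 mm.
- stand_seat (a point): Centre of the hole's mouth on the stand's top, 70 mm above the bench; the seated burnisher's origin lies here, within the hole's play of 5 mm.
- jar: Bystander, loose: glass jar with a blue lid, 56 mm across, 60 mm tall; origin at the centre of its underside. Leave it alone.
- bowl: Bystander, loose: red plastic bowl, 90 mm across, 35 mm tall; origin at the centre of its underside. Leave it alone.
- cup: Bystander, loose: white mug, 68 mm across, 60 mm tall; origin at the centre of its underside. Leave it alone.
- driver: Bystander, loose: small screwdriver lying flat, 130 mm long; origin at its middle. Leave it alone.
Mind the look-alikes: they are no part of the job. What is meant by the workpiece is not purple, and is the larger of those in its own colour. What is shaped like the burnisher but blue is not meant.

How it is judged:
On the way, in this order (a step that is already met when the one before it is completed fails the run):
1. the tip rests on the seam at the red dot, plunger pressed in (x of tip in the frame of workpiece between 0.035 and 0.05 m and y of tip in the frame of workpiece between -0.026 and -0.014 m and z of tip in the frame of workpiece between 0.021 and 0.028 m and value of joint plunger above 0.0015 m), for 0.15 s.
2. the tip passes 15 mm along the first leg, plunger pressed in (x of tip in the frame of workpiece between 0.02 and 0.03 m and y of tip in the frame of workpiece between -0.026 and -0.014 m and z of tip in the frame of workpiece between 0.021 and 0.028 m and value of joint plunger above 0.0015 m), for 0.15 s.
3. the tip passes 30 mm along the first leg, plunger pressed in (x of tip in the frame of workpiece between 0.005 and 0.015 m and y of tip in the frame of workpiece between -0.026 and -0.014 m and z of tip in the frame of workpiece between 0.021 and 0.028 m and value of joint plunger above 0.0015 m), for 0.15 s.
4. the tip passes 45 mm along the first leg, plunger pressed in (x of tip in the frame of workpiece between -0.01 and 0 m and y of tip in the frame of workpiece between -0.026 and -0.014 m and z of tip in the frame of workpiece between 0.021 and 0.028 m and value of joint plunger above 0.0015 m), for 0.15 s.
5. the tip is at the corner of the seam, plunger pressed in (x of tip in the frame of workpiece between -0.026 and -0.014 m and y of tip in the frame of workpiece between -0.026 and -0.014 m and z of tip in the frame of workpiece between 0.021 and 0.028 m and value of joint plunger above 0.0015 m), for 0.15 s.
6. the tip passes 15 mm along the second leg, plunger pressed in (x of tip in the frame of workpiece between -0.026 and -0.014 m and y of tip in the frame of workpiece between -0.01 and -0 m and z of tip in the frame of workpiece between 0.021 and 0.028 m and value of joint plunger above 0.0015 m), for 0.15 s.
7. the tip passes 30 mm along the second leg, plunger pressed in (x of tip in the frame of workpiece between -0.026 and -0.014 m and y of tip in the frame of workpiece between 0.005 and 0.015 m and z of tip in the frame of workpiece between 0.021 and 0.028 m and value of joint plunger above 0.0015 m), for 0.15 s.
8. the tip passes 45 mm along the second leg, plunger pressed in (x of tip in the frame of workpiece between -0.026 and -0.014 m and y of tip in the frame of workpiece between 0.02 and 0.03 m and z of tip in the frame of workpiece between 0.021 and 0.028 m and value of joint plunger above 0.0015 m), for 0.15 s.
9. the tip is at the white dot, plunger pressed in (x of tip in the frame of workpiece between -0.026 and -0.014 m and y of tip in the frame of workpiece between 0.035 and 0.05 m and z of tip in the frame of workpiece between 0.021 and 0.028 m and value of joint plunger above 0.0015 m), for 0.15 s.
At the end, for the whole second after the job is handed in: After the whole seam has been traced in order, the burnisher stands in its stand at rest: within 8 mm of the hole's centre, flange within 3 mm of the stand's top, tilted less than 0.1 rad (horizontal distance between burnisher and stand_seat below 0.008 m and z of burnisher in the frame of stand between 0.067 and 0.073 m and angle between burnisher's own z axis and vertical below 0.1 rad and linear speed of burnisher below 0.02 m/s); the robot touches nothing.
It fails at once if the burnisher leans more than 0.4 rad while it touches the workpiece (contact force between burnisher and workpiece above 0.3 N and angle between burnisher's own z axis and vertical above 0.4 rad).
It fails at once if the burnisher rubs the workpiece more than 9 mm to the side of the seam or more than 10 mm past its dots (contact force between burnisher and workpiece above 0.3 N and not ((x of tip in the frame of workpiece between -0.029 and 0.05 m and y of tip in the frame of workpiece between -0.029 and -0.011 m) or (x of tip in the frame of workpiece between -0.029 and -0.011 m and y of tip in the frame of workpiece between -0.029 and 0.05 m))).
It fails at once if the plunger is pressed to its stop against the workpiece (contact force between burnisher and workpiece above 0.3 N and value of joint plunger above 0.0152 m).
It fails at once if a bystander is moved by more than 30 mm (distance of any of jar, bowl, cup, driver from where it was at the start of the episode above 0.03 m).
It also fails if it takes over 72 s, if anything falls off the work surface, if the arm or the gripper's body presses on something with over 40 N, if the wrist force passes 120 N, or if a joint passes its speed limit or range.

## Working session

There is one attempt and no reset: what is moved stays moved. The work goes in short steps, Python scripts to look and compute and a tool call to move; the robot and the scene stay as the last step left them, time stands still between calls to the robot, and variables do not carry over. Pictures are saved under pics/ and viewed, at most 10 in all, crops included, and the job is handed in when it is done.

Besides the shell and the picture viewer there is one more tool, called after ">>>" as a command line: name --argument value ..., lists and objects as JSON in quotes. carry_out: Moves the arm, as the interface text tells. Its arguments: {"type":"object","properties":{"increments":{"type":"array"},"claw":{"type":"number"},"grip_force":{"type":"number"}},"required":["increments"]}

```bash
mkdir -p pics; python3 - <<'E'
from station import ctrl, vision
import cv2, numpy as np
s=ctrl.get_state()
print({k:np.round(s[k],4).tolist() for k in('time','ee_pos','orientation','width','wrist_force')})
for n in('scene','top'):
    c=vision.read_camera(n); cv2.imwrite(f'pics/{n}0.png',c['color'][:,:,::-1]); np.savez(f'{n}.npz',K=c['K'],E=c['extrinsics'])
    print(n,c['K'].round(1).tolist(),c['extrinsics'].round(3).tolist())
a=cv2.imread('pics/scene0.png');b=cv2.imread('pics/top0.png')
cv2.imwrite('pics/scene0b.png',cv2.resize(a,(800,600),interpolation=3))
cv2.imwrite('pics/top0b.png',cv2.resize(b,(800,600),interpolation=3))
E
```

```text
{'time': 0.0, 'ee_pos': [0.2677, 0.5916, 0.2507], 'orientation': [-0.0002, 0.2108, 0.9775, -0.0009], 'width': 0.0921, 'wrist_force': [-0.2987, 0.4816, -0.7168]}
scene [[378.5, 0.0, 261.5], [0.0, 378.5, 192.4], [0.0, 0.0, 1.0]] [[-0.695, 0.521, -0.496, 1.047], [0.719, 0.507, -0.476, 0.422], [0.003, -0.687, -0.727, 0.837], [0.0, 0.0, 0.0, 1.0]]
top [[395.6, 0.0, 255.5], [0.0, 395.6, 193.0], [0.0, 0.0, 1.0]] [[-0.015, -0.991, 0.133, 0.399], [-1.0, 0.016, 0.01, -0.086], [-0.012, -0.133, -0.991, 1.132], [0.0, 0.0, 0.0, 1.0]]
```

View pics/top0b.png

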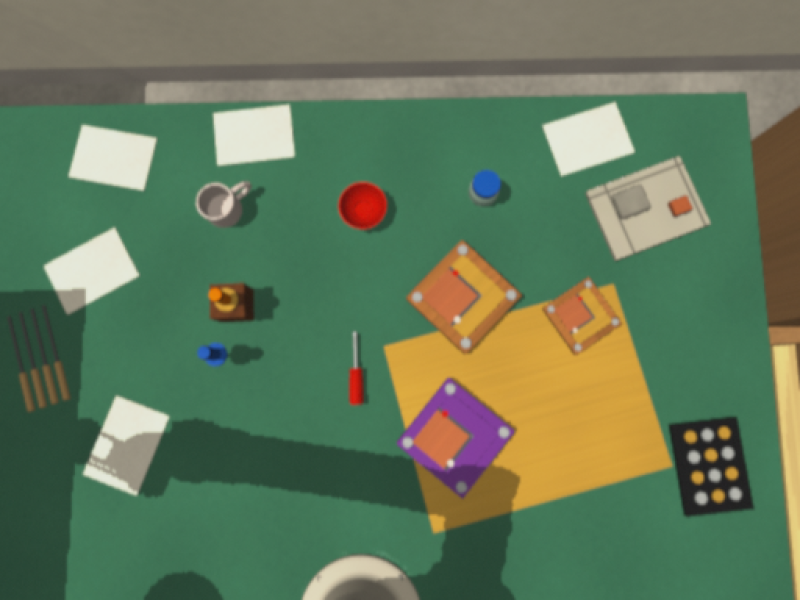

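View pics/scene0b.png

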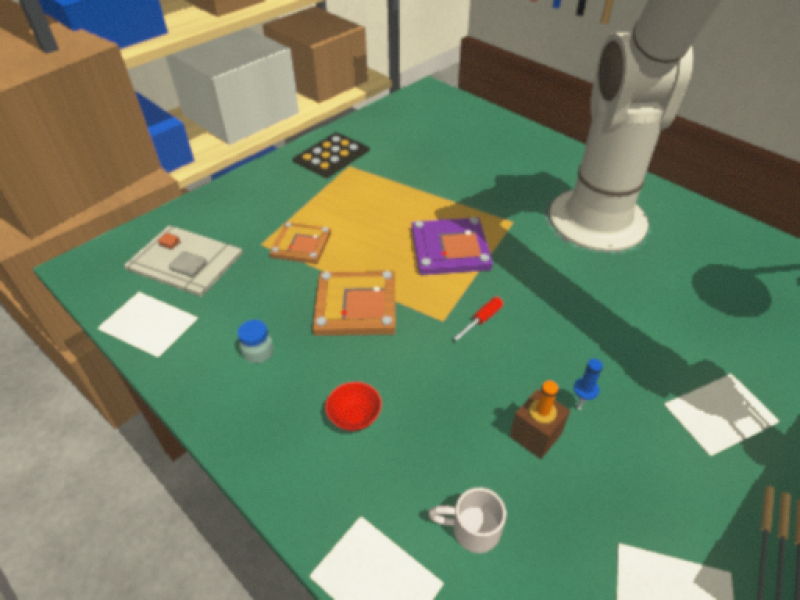

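The top view shows the true workpiece (large orange-wood block) at about (465,297), with its red dot at (455,272) and white dot at (457,320). The stand with the orange burnisher is at (230,300). The blue one next to it is the look-alike. Next I'll enlarge crops of both.

```bash
python3 - <<'E'
import cv2, numpy as np
t=cv2.imread('pics/top0.png'); s=cv2.imread('pics/scene0.png')
def crop(im,u,v,w,k):return cv2.resize(im[v:v+w,u:u+w],None,fx=k,fy=k,interpolation=cv2.INTER_NEAREST)
# top: workpiece u260..340,v150..230 x5; scene wp u195..259 ; stand
A=crop(t,258,150,80,5);B=crop(t,124,170,50,8)
img=np.hstack([A,B])
for im,ox in((img,0),):
    for i in range(0,80,10):
        cv2.putText(im,str(258+i),(i*5,10),0,.33,(255,255,255),1);cv2.line(im,(i*5,12),(i*5,18),(255,255,255),1)
        cv2.putText(im,str(150+i),(0,i*5+4),0,.33,(255,255,255),1)
    for i in range(0,50,5):
        cv2.putText(im,str(124+i),(400+i*8,10),0,.33,(255,255,255),1);cv2.line(im,(400+i*8,12),(400+i*8,18),(255,255,255),1)
        cv2.putText(im,str(170+i),(400,i*8+4),0,.33,(255,255,255),1)
cv2.imwrite('pics/crop1.png',img)
E
```

```text
(no output)
```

View pics/crop1.png

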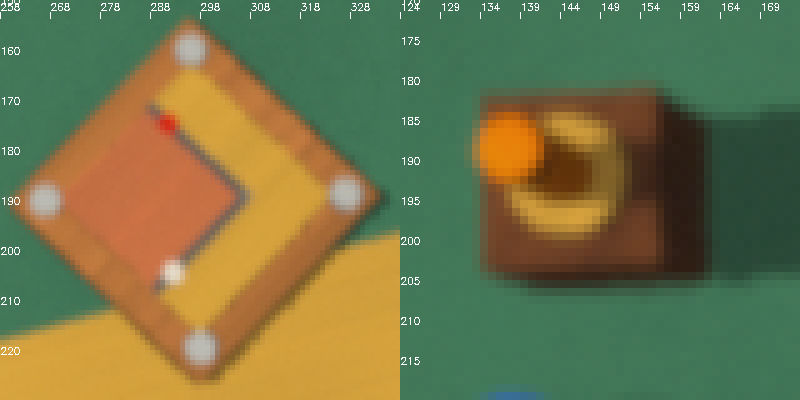

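The crop gives screw centres of (296.2,160), (327.4,188.8), (298,219.6) and (267,190). The dots are at (291.6,174.8) red and (292.4,204.2) white. The flange centre is about (144.9,191.8) and the stand-top centre about (145.4,192.5).

```bash
cat > h.py <<'E'
import numpy as np, cv2
from scipy.spatial.transform import Rotation as R
def ray(K,E,uv,z):
    d=E[:3,:3]@np.linalg.inv(K)@[uv[0]-.5,uv[1]-.5,1]; o=E[:3,3]
    return (o+d*(z-o[2])/d[2])[:2]
def fit(P,Q): # planar rigid P(local)->Q
    P,Q=map(np.array,(P,Q)); p=P-P.mean(0);q=Q-Q.mean(0)
    th=np.arctan2((p[:,0]*q[:,1]-p[:,1]*q[:,0]).sum(),(p*q).sum())
    M=np.array([[np.cos(th),-np.sin(th)],[np.sin(th),np.cos(th)]]); t=Q.mean(0)-M@P.mean(0)
    return th,t,M,np.abs(Q-(P@M.T+t)).max()
def rot(s): q=s['orientation']; return R.from_quat([q[1],q[2],q[3],q[0]])
def project(K,E,p):
    c=np.linalg.inv(E)@np.append(p,1); u=K@c[:3]; return u[:2]/u[2]+.5
E
python3 - <<'E'
from h import *
f=np.load('top.npz');K,E=f['K'],f['E']
loc=[(60,-60),(-60,-60),(-60,60),(60,60),(40,-20),(-20,40)]
px=[(296.2,160),(327.4,188.8),(298,219.6),(267,190),(291.6,174.8),(292.4,204.2)]
Q=[ray(K,E,p,z) for p,z in zip(px,[.026]*4+[.025]*2)]
th,t,M,e=fit(np.array(loc)/1e3,Q);print('wp',th,t,e)
for n,p in(('red',(40,-20)),('cor',(-20,-20)),('wh',(-20,40))):print(n,(M@np.array(p)/1e3+t).round(4))
print('flange',ray(K,E,(144.9,191.8),.075),'standtop',ray(K,E,(145.4,192.5),.07),'handle',ray(K,E,(137.4,188.5),.137))
for n,p in(('jar',(485,185)),('bowl',(363,206)),('cup',(218,203)),('drvhi',(355,335)),('drvlo',(356,402)),('blue',(205,353))):print(n,ray(K,E,np.array(p)/1.5625,.06).round(3))
E
```

```text
wp 0.7874465429280916 [ 0.55728272 -0.19045141] 0.0007740041092021421
red [ 0.5997 -0.1762]
cor [ 0.5573 -0.2187]
wh [ 0.5148 -0.1764]
flange [0.55041325 0.22599744] standtop [0.54918532 0.22606169] handle [0.55033715 0.22713796]
jar [ 0.753 -0.23 ]
bowl [ 0.718 -0.011]
cup [0.728 0.25 ]
drvhi [0.487 0.004]
drvlo [0.372 0.003]
blue [0.46  0.266]
```

>>> carry_out --increments '[[[-0.05,-0.025,0],[0,0,0]],[[-0.1,-0.05,0],[0,0,0]],[[-0.15,-0.08,0],[0,0,0]],[[-0.2,-0.105,0],[0,0,0]],[[-0.25,-0.13,0],[0,0,0]]]' --claw 0.6

```text
time: 0.52
ee_pos: [0.3729, 0.4577, 0.2513]
orientation: [-0.0, 0.211, 0.978, -0.0]
wrist_force: [-0.2, 1.1, -0.2]
width: 0.0633
finger_force: 0.0
```

>>> carry_out --increments '[[[-0.05,-0.025,0],[0,0,0]],[[-0.1,-0.05,0],[0,0,0]],[[-0.15,-0.08,0],[0,0,0]],[[-0.2,-0.105,0],[0,0,0]],[[-0.25,-0.13,0],[0,0,0]]]'

```text
time: 0.93
ee_pos: [0.4775, 0.3247, 0.2514]
orientation: [-0.0, 0.211, 0.978, -0.0]
wrist_force: [0.5, 1.3, 0.4]
width: 0.0551
finger_force: 0.0
```

>>> carry_out --increments '[[[-0.06,-0.034,0],[0,0,0]],[[-0.12,-0.067,0],[0,0,0]],[[-0.18,-0.101,0],[0,0,0]],[[-0.18,-0.101,0],[0,0,0]],[[-0.18,-0.101,0],[0,0,0]]]'

```text
time: 1.35
ee_pos: [0.552, 0.2227, 0.251]
orientation: [-0.0, 0.214, 0.977, -0.001]
wrist_force: [-0.4, 0.4, 0.4]
width: 0.0555
finger_force: 0.0
```

```bash
cat >> h.py <<'E'
from station import ctrl, vision
def go(t,s=None):
    s=s or ctrl.get_state(); d=rot(s).inv().apply(np.array(t)-s['ee_pos'])/.6
    print('pos',np.round(s['ee_pos'],4),'t',round(float(s['time']),2),'share',d.round(4)); return d
def wrist(name):
    s=ctrl.get_state(); c=vision.read_camera('wrist'); T=np.eye(4); T[:3,:3]=rot(s).as_matrix(); T[:3,3]=s['ee_pos']
    E=T@c['tool_from_camera']; cv2.imwrite(f'pics/{name}.png',c['color'][:,:,::-1]); np.savez(f'{name}.npz',K=c['K'],E=E); return c['K'],E,s
E
python3 - <<'E'
from h import *
K,E,s=wrist('w1'); print(E.round(3).tolist())
im=cv2.imread('pics/w1.png')
for p in ((.5504,.226,.075),(.5504,.2265,.137)):
    u=project(K,E,p); print(u); cv2.drawMarker(im,tuple(int(x) for x in u),(255,0,255),0,10,1)
cv2.imwrite('pics/w1b.png',cv2.resize(im,(800,600)))
go((.5504,.2265,.114))
E
```

```text
[[0.418, 0.878, 0.233, 0.49], [0.908, -0.404, -0.109, 0.252], [-0.002, 0.257, -0.966, 0.382], [0.0, 0.0, 0.0, 1.0]]
[258.30101964 178.92973617]
[259.20634934 193.82598216]
pos [0.5505 0.2256 0.2511] t 1.4 share [0.0006 0.0015 0.2285]
```

View pics/w1b.png

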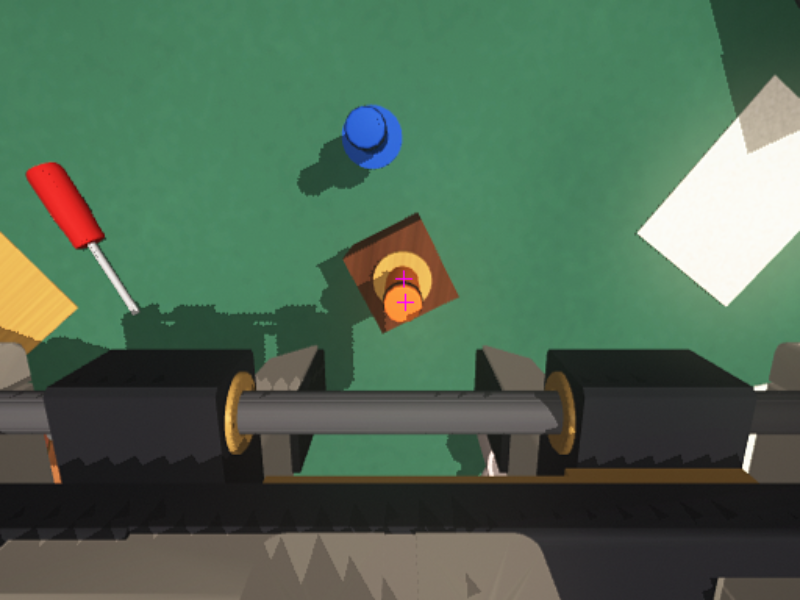

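The wrist view puts the orange handle top at (403,303) and the flange at (403,280), both matching my predicted marks within about 1 mm. Next I descend and grip.

>>> carry_out --increments '[[[0,0.001,0.05],[0,0,0]],[[0,0.001,0.1],[0,0,0]],[[0,0.001,0.15],[0,0,0]],[[0,0.001,0.2],[0,0,0]],[[0,0.001,0.2285],[0,0,0]]]'

```text
time: 1.82
ee_pos: [0.5472, 0.2289, 0.1112]
orientation: [-0.002, 0.209, 0.978, -0.001]
wrist_force: [0.8, 0.7, -0.4]
width: 0.0554
finger_force: 0.0
```

>>> carry_out --increments '[[[0,0,0],[0,0,0]],[[0,0,0],[0,0,0]],[[0,0,0],[0,0,0]],[[0,0,0],[0,0,0]],[[0,0,0],[0,0,0]]]' --claw 0 --grip_force 25

```text
time: 2.23
ee_pos: [0.5515, 0.228, 0.1164]
orientation: [0.001, 0.211, 0.978, 0.001]
wrist_force: [-1.2, 0.1, 0.7]
width: 0.0264
finger_force: 0.5
```

>>> carry_out --increments '[[[0,0,0],[0,0,0]],[[0,0,0],[0,0,0]],[[0,0,0],[0,0,0]],[[0,0,0],[0,0,0]],[[0,0,0],[0,0,0]]]'

```text
time: 2.65
ee_pos: [0.5514, 0.2276, 0.1161]
orientation: [0.001, 0.211, 0.978, 0.001]
wrist_force: [-1.1, -2.5, 7.2]
width: 0.0215
finger_force: 25.0
```

>>> carry_out --increments '[[[0,0,-0.02],[0,0,0]],[[0,0,-0.05],[0,0,0]],[[0,0,-0.09],[0,0,0]],[[0,0,-0.13],[0,0,0]],[[0,0,-0.17],[0,0,0]]]'

```text
time: 3.07
ee_pos: [0.5503, 0.2272, 0.2182]
orientation: [-0.0, 0.211, 0.978, 0.0]
wrist_force: [-0.2, 0.1, -1.3]
width: 0.0217
finger_force: 25.0
```

>>> carry_out --increments '[[[0,0,-0.02],[0,0,0]],[[0,0,-0.02],[0,0,0]],[[0,0,-0.02],[0,0,0]]]'

```text
time: 3.32
ee_pos: [0.5507, 0.2273, 0.2289]
orientation: [0.0, 0.211, 0.978, 0.0]
wrist_force: [-0.4, 0.3, -1.4]
width: 0.0213
finger_force: 25.0
```

```bash
python3 - <<'E'
from h import *
s=ctrl.get_state(); print(s['wrist_force'],s['width'])
go((.5997,-.1762,.2000),s); go((.5573,-.2187,.2),s); go((.5148,-.1764,.2),s)
c=vision.read_camera('scene'); im=c['color'][:,:,::-1]; f=np.load('scene.npz'); 
p=s['ee_pos'];z=rot(s).apply([0,0,1]);ims=im.copy()
L=[project(f['K'],f['E'],p+z*d) for d in (.0461,.1011)];print(L)
u,v=(L[0]+L[1])/2; x0,y0=int(u)-40,int(v)-40
cr=cv2.resize(im[y0:y0+80,x0:x0+80],(560,560),interpolation=cv2.INTER_NEAREST)
for l in L: cv2.drawMarker(cr,tuple(int(k) for k in ((l-[x0,y0])*7)),(255,0,255),0,14,1)
cv2.imwrite('pics/h1.png',cr);print(x0,y0)
E
```

```text
[-0.39880249  0.34943182 -1.41115235] 0.021317720403536425
pos [0.5507 0.2273 0.2289] t 3.32 share [-0.3516 -0.579   0.0481]
pos [0.5507 0.2273 0.2289] t 3.32 share [-0.3164 -0.6727  0.048 ]
pos [0.5507 0.2273 0.2289] t 3.32 share [-0.2228 -0.6377  0.0479]
[array([356.48532914, 235.55279792]), array([351.97482983, 250.32141999])]
314 202
```

View pics/h1.png

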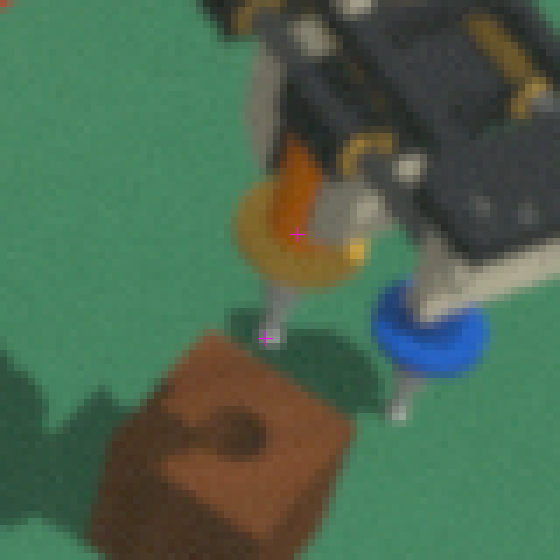

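The held burnisher looks upright. Its flange is at crop (300,235) and its tip at (270,345), within about 1.5 mm of the prediction. Next I move above the red dot.

>>> carry_out --increments '[[[-0.015,-0.025,0],[0,0,0]],[[-0.042,-0.069,0],[0,0,0]],[[-0.072,-0.119,0],[0,0,0]],[[-0.102,-0.168,0],[0,0,0]],[[-0.132,-0.217,0],[0,0,0]]]'

```text
time: 3.78
ee_pos: [0.5677, 0.0744, 0.2263]
orientation: [-0.002, 0.21, 0.978, -0.001]
wrist_force: [1.4, 0.2, -1.0]
width: 0.0217
finger_force: 25.0
```

>>> carry_out --increments '[[[-0.03,-0.049,0],[0,0,0]],[[-0.06,-0.099,0],[0,0,0]],[[-0.09,-0.148,0],[0,0,0]],[[-0.12,-0.198,0],[0,0,0]],[[-0.15,-0.247,0],[0,0,0]]]'

```text
time: 4.2
ee_pos: [0.5886, -0.0978, 0.2263]
orientation: [-0.002, 0.211, 0.978, -0.0]
wrist_force: [1.0, -0.9, -0.5]
width: 0.0218
finger_force: 25.0
```

>>> carry_out --increments '[[[-0.03,-0.049,0],[0,0,0]],[[-0.055,-0.09,0.01],[0,0,0]],[[-0.07,-0.115,0.04],[0,0,0]],[[-0.07,-0.115,0.09],[0,0,0]],[[-0.07,-0.115,0.13],[0,0,0]]]'

```text
time: 4.62
ee_pos: [0.598, -0.1787, 0.1472]
orientation: [-0.002, 0.213, 0.977, -0.0]
wrist_force: [-0.3, 0.1, -1.4]
width: 0.0216
finger_force: 25.0
```

>>> carry_out --increments '[[[0,0,0],[0,0,0]],[[0,0,0],[0,0,0]],[[0,0,0],[0,0,0]]]'

```text
time: 4.87
ee_pos: [0.6, -0.1758, 0.1506]
orientation: [-0.0, 0.21, 0.978, 0.0]
wrist_force: [0.4, -0.3, -0.5]
width: 0.021
finger_force: 25.0
```

```bash
python3 - <<'E'
from h import *
K,E,s=wrist('w2'); print(s['orientation'],s['wrist_force'])
go((.5997,-.1762,.150),s)
im=cv2.imread('pics/w2.png')
p=s['ee_pos'];z=rot(s).apply([0,0,1]); a=0.78745;M=np.array([[np.cos(a),-np.sin(a)],[np.sin(a),np.cos(a)]])
pts=[p+z*.1011]+[np.append(M@np.array(q)/1e3+[.5573,-.19045],.025) for q in((40,-20),(-20,-20),(-20,40))]
im=cv2.resize(im[60:360,56:456],(800,600),interpolation=3)
for i,q in enumerate(pts):
    u=project(K,E,q);print(u.round(1)); cv2.drawMarker(im,tuple(int(x) for x in (u-[56,60])*2),(255,0,255) if i else (255,255,0),0,12,1)
cv2.imwrite('pics/w2b.png',im)
E
```

```text
[-2.56064202e-04  2.10461372e-01  9.77602130e-01  1.46563683e-04] [ 0.36037554 -0.25904376 -0.51389995]
pos [ 0.6    -0.1758  0.1506] t 4.87 share [ 0.0002 -0.0008  0.0011]
[255.7 201.5]
[255.2 193.7]
[191.2 170.5]
[212.8 103.7]
```

View pics/w2b.png

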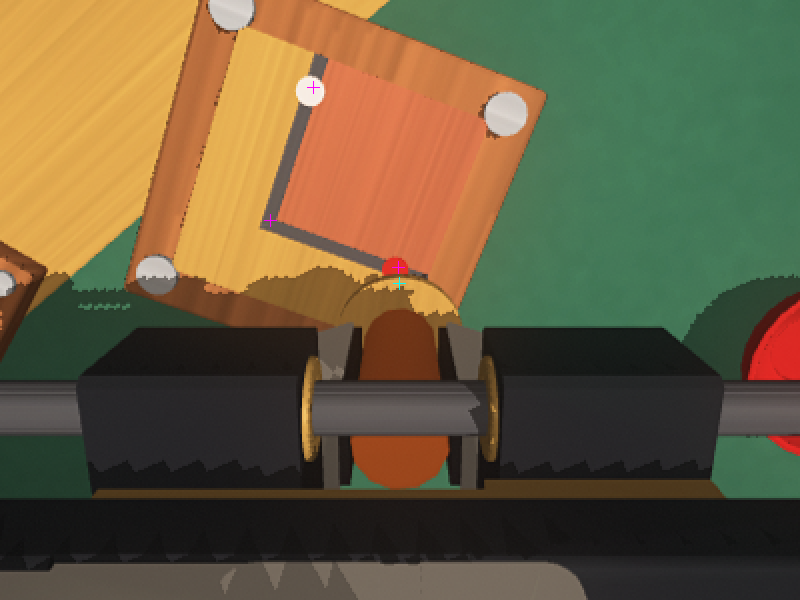

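The predicted marks sit on the red dot, corner and white dot within about 1 mm; the real features are about 1 mm to the left. I'll lower to about 5 mm above the plate and check the tip against the dot with the scene camera.

>>> carry_out --increments '[[[0,-0.001,0.01],[0,0,0]],[[0,-0.002,0.02],[0,0,0]],[[0,-0.002,0.033],[0,0,0]],[[0,-0.002,0.033],[0,0,0]],[[0,-0.002,0.033],[0,0,0]]]'

```text
time: 5.33
ee_pos: [0.5987, -0.1772, 0.1301]
orientation: [-0.001, 0.211, 0.978, 0.0]
wrist_force: [-0.4, -0.2, -1.4]
width: 0.0217
finger_force: 25.0
```

```bash
python3 - <<'E'
from h import *
s=ctrl.get_state(); c=vision.read_camera('scene'); im=c['color'][:,:,::-1]; f=np.load('scene.npz')
p=s['ee_pos'];z=rot(s).apply([0,0,1]); print(p)
pts=[p+z*.1011,(.5997,-.177,.025),(.5573,-.2195,.025),(.5148,-.1772,.025)]
P=[project(f['K'],f['E'],q) for q in pts]; x0,y0=int(P[0][0])-30,int(P[0][1])-30
cr=cv2.resize(im[y0:y0+50,x0:x0+60],None,fx=12,fy=12,interpolation=3)
for i,l in enumerate(P): cv2.drawMarker(cr,tuple(int(k) for k in ((l-[x0,y0])*12)),(255,0,255) if i else (255,255,0),0,14,1)
cv2.imwrite('pics/h2.png',cr)
E
```

```text
[ 0.5987337  -0.17719821  0.13011275]
```

View pics/h2.png

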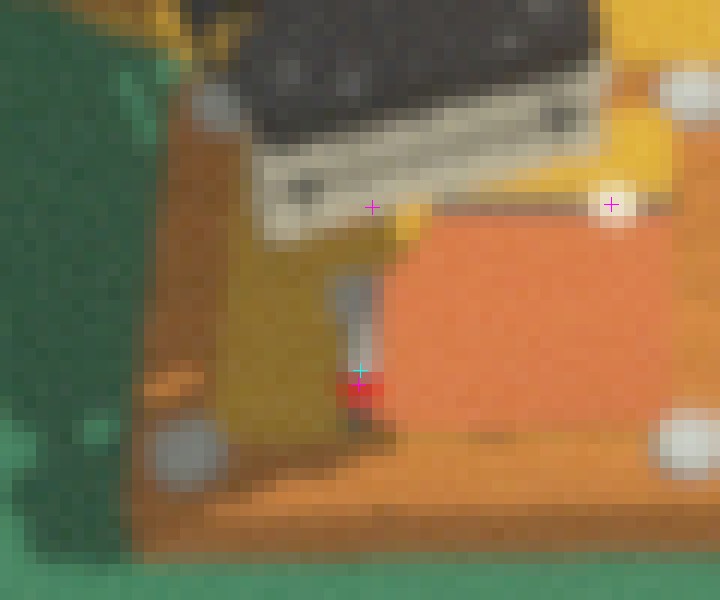

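In the scene view the tip (361,374) is in line with the red dot (360,390) and just above it. The white-dot mark is dead on. I'll press in about 8 mm.

>>> carry_out --increments '[[[-0.001,0,0.005],[0,0,0]],[[-0.001,0,0.01],[0,0,0]],[[-0.001,0,0.015],[0,0,0]],[[-0.001,0,0.02],[0,0,0]],[[-0.001,0,0.02],[0,0,0]]]'

```text
time: 5.8
ee_pos: [0.6001, -0.1776, 0.1184]
orientation: [0.0, 0.211, 0.978, 0.0]
wrist_force: [0.8, 0.6, 1.7]
width: 0.0214
finger_force: 25.0
```

>>> carry_out --increments '[[[0,0,0],[0,0,0]],[[0,0,0],[0,0,0]],[[0,0,0],[0,0,0]]]'

```text
time: 6.05
ee_pos: [0.6001, -0.1777, 0.1191]
orientation: [0.0, 0.211, 0.978, 0.0]
wrist_force: [0.5, -0.0, 0.4]
width: 0.0217
finger_force: 25.0
```

```bash
python3 - <<'E'
from h import *
L=[]
for i in range(6):
    s=ctrl.get_state(); L.append(np.r_[s['ee_pos'],s['wrist_force']]); vision.read_camera('top')
m=np.mean(L,0);print(m.round(4),np.std(L,0).round(4)); s['ee_pos']=m[:3]
print(s['orientation'])
for t in((.5997,-.177),(.5573,-.2195),(.5148,-.1772)): go((*t,.118),s)
E
```

```text
[ 0.6001 -0.1777  0.119   0.5884  0.3771  0.7846] [0.     0.     0.     0.3339 0.5152 0.4933]
[ 2.24200663e-04  2.10796617e-01  9.77529916e-01 -4.27946408e-06]
pos [ 0.6001 -0.1777  0.119 ] t 6.3 share [0.0011 0.0007 0.0017]
pos [ 0.6001 -0.1777  0.119 ] t 6.3 share [ 0.0363 -0.093   0.0017]
pos [ 0.6001 -0.1777  0.119 ] t 6.3 share [ 0.1299 -0.0579  0.0017]
```

>>> carry_out --increments '[[[0.001,-0.0027,0],[0,0,0]],[[0.0021,-0.0053,0],[0,0,0]],[[0.0031,-0.008,0],[0,0,0]],[[0.0042,-0.0106,0],[0,0,0]],[[0.0052,-0.0133,0],[0,0,0]]]'

```text
time: 6.77
ee_pos: [0.5935, -0.1835, 0.1187]
orientation: [-0.0, 0.211, 0.978, 0.0]
wrist_force: [0.7, 1.2, 1.5]
width: 0.0212
finger_force: 25.0
```

>>> carry_out --increments '[[[0.001,-0.0027,0],[0,0,0]],[[0.0021,-0.0053,0],[0,0,0]],[[0.0031,-0.008,0],[0,0,0]],[[0.0042,-0.0106,0],[0,0,0]],[[0.0052,-0.0133,0],[0,0,0]]]'

```text
time: 7.18
ee_pos: [0.5875, -0.1897, 0.1188]
orientation: [0.0, 0.211, 0.978, 0.0]
wrist_force: [1.3, 1.0, 0.8]
width: 0.0216
finger_force: 25.0
```

>>> carry_out --increments '[[[0.001,-0.0027,0],[0,0,0]],[[0.0021,-0.0053,0],[0,0,0]],[[0.0031,-0.008,0],[0,0,0]],[[0.0042,-0.0106,0],[0,0,0]],[[0.0052,-0.0133,0],[0,0,0]]]'

```text
time: 7.6
ee_pos: [0.5814, -0.1957, 0.1188]
orientation: [-0.0, 0.211, 0.978, 0.0]
wrist_force: [0.8, 1.2, 1.4]
width: 0.0213
finger_force: 25.0
```

>>> carry_out --increments '[[[0.001,-0.0027,0],[0,0,0]],[[0.0021,-0.0053,0],[0,0,0]],[[0.0031,-0.008,0],[0,0,0]],[[0.0042,-0.0106,0],[0,0,0]],[[0.0052,-0.0133,0],[0,0,0]]]'

```text
time: 8.02
ee_pos: [0.5752, -0.2016, 0.1188]
orientation: [-0.0, 0.211, 0.978, 0.0]
wrist_force: [1.3, 1.3, 0.5]
width: 0.0215
finger_force: 25.0
```

>>> carry_out --increments '[[[0.001,-0.0027,0],[0,0,0]],[[0.0021,-0.0053,0],[0,0,0]],[[0.0031,-0.008,0],[0,0,0]],[[0.0042,-0.0106,0],[0,0,0]],[[0.0052,-0.0133,0],[0,0,0]]]'

```text
time: 8.43
ee_pos: [0.5691, -0.2076, 0.1188]
orientation: [-0.0, 0.211, 0.978, 0.0]
wrist_force: [1.2, 0.7, 0.9]
width: 0.0215
finger_force: 25.0
```

>>> carry_out --increments '[[[0.001,-0.0027,0],[0,0,0]],[[0.0021,-0.0053,0],[0,0,0]],[[0.0031,-0.008,0],[0,0,0]],[[0.0042,-0.0106,0],[0,0,0]],[[0.0052,-0.0133,0],[0,0,0]]]'

```text
time: 8.85
ee_pos: [0.563, -0.2136, 0.1188]
orientation: [-0.0, 0.211, 0.978, 0.0]
wrist_force: [1.2, 0.6, 0.9]
width: 0.0214
finger_force: 25.0
```

>>> carry_out --increments '[[[0.001,-0.0027,0],[0,0,0]],[[0.0021,-0.0053,0],[0,0,0]],[[0.0031,-0.008,0],[0,0,0]],[[0.0042,-0.0106,0],[0,0,0]],[[0.0052,-0.0133,0],[0,0,0]]]'

```text
time: 9.27
ee_pos: [0.5568, -0.2196, 0.1188]
orientation: [-0.0, 0.211, 0.978, 0.0]
wrist_force: [0.6, 1.1, 1.2]
width: 0.0213
finger_force: 25.0
```

```bash
python3 - <<'E'
from h import *
vision.read_camera('top');s=ctrl.get_state();vision.read_camera('top');s=ctrl.get_state();print(s['wrist_force'])
for t in((.5573,-.2195),(.5148,-.1772)): go((*t,.118),s)
E
```

```text
[-0.16210917 -0.48465753  1.09915983]
pos [ 0.5564 -0.2201  0.1187] t 9.37 share [-0.001   0.0016  0.0012]
pos [ 0.5564 -0.2201  0.1187] t 9.37 share [0.0927 0.0366 0.0012]
```

>>> carry_out --increments '[[[0.0026,0.001,0],[0,0,0]],[[0.0053,0.0021,0],[0,0,0]],[[0.0079,0.0031,0],[0,0,0]],[[0.0106,0.0042,0],[0,0,0]],[[0.0132,0.0052,0],[0,0,0]]]'

```text
time: 9.78
ee_pos: [0.551, -0.2133, 0.1189]
orientation: [0.0, 0.211, 0.978, -0.0]
wrist_force: [0.4, -0.9, 0.5]
width: 0.0215
finger_force: 25.0
```

>>> carry_out --increments '[[[0.0026,0.001,0],[0,0,0]],[[0.0053,0.0021,0],[0,0,0]],[[0.0079,0.0031,0],[0,0,0]],[[0.0106,0.0042,0],[0,0,0]],[[0.0132,0.0052,0],[0,0,0]]]'

```text
time: 10.2
ee_pos: [0.545, -0.2071, 0.1188]
orientation: [0.0, 0.211, 0.978, 0.0]
wrist_force: [0.8, -1.6, 0.2]
width: 0.0214
finger_force: 25.0
```

>>> carry_out --increments '[[[0.0026,0.001,0],[0,0,0]],[[0.0053,0.0021,0],[0,0,0]],[[0.0079,0.0031,0],[0,0,0]],[[0.0106,0.0042,0],[0,0,0]],[[0.0132,0.0052,0],[0,0,0]]]'

```text
time: 10.62
ee_pos: [0.5391, -0.201, 0.1188]
orientation: [-0.0, 0.211, 0.978, 0.0]
wrist_force: [0.8, -0.2, 0.5]
width: 0.0211
finger_force: 25.0
```

>>> carry_out --increments '[[[0.0026,0.001,0],[0,0,0]],[[0.0053,0.0021,0],[0,0,0]],[[0.0079,0.0031,0],[0,0,0]],[[0.0106,0.0042,0],[0,0,0]],[[0.0132,0.0052,0],[0,0,0]]]'

```text
time: 11.03
ee_pos: [0.5332, -0.1949, 0.1188]
orientation: [0.0, 0.211, 0.978, 0.0]
wrist_force: [1.0, -0.7, 1.0]
width: 0.0215
finger_force: 25.0
```

>>> carry_out --increments '[[[0.0026,0.001,0],[0,0,0]],[[0.0053,0.0021,0],[0,0,0]],[[0.0079,0.0031,0],[0,0,0]],[[0.0106,0.0042,0],[0,0,0]],[[0.0132,0.0052,0],[0,0,0]]]'

```text
time: 11.45
ee_pos: [0.5272, -0.1888, 0.1188]
orientation: [-0.0, 0.211, 0.978, 0.0]
wrist_force: [1.1, -1.5, 1.6]
width: 0.0214
finger_force: 25.0
```

>>> carry_out --increments '[[[0.0026,0.001,0],[0,0,0]],[[0.0053,0.0021,0],[0,0,0]],[[0.0079,0.0031,0],[0,0,0]],[[0.0106,0.0042,0],[0,0,0]],[[0.0132,0.0052,0],[0,0,0]]]'

```text
time: 11.87
ee_pos: [0.5213, -0.1827, 0.1188]
orientation: [-0.0, 0.211, 0.978, 0.0]
wrist_force: [0.8, -1.4, 1.4]
width: 0.0218
finger_force: 25.0
```

```bash
python3 - <<'E'
from h import *
vision.read_camera('top');s=ctrl.get_state();print(s['wrist_force'])
go((.5148,-.1772,.118),s)
E
```

```text
[ 0.13034326 -0.37116579  0.98591222]
pos [ 0.521  -0.1824  0.1187] t 11.92 share [0.0129 0.0037 0.0012]
```

>>> carry_out --increments '[[[0.0029,0.0009,0],[0,0,0]],[[0.0058,0.0018,0],[0,0,0]],[[0.0087,0.0027,0],[0,0,0]],[[0.0116,0.0036,0],[0,0,0]],[[0.0145,0.0045,0],[0,0,0]]]'

```text
time: 12.33
ee_pos: [0.5145, -0.1767, 0.1188]
orientation: [0.0, 0.211, 0.978, 0.0]
wrist_force: [1.0, -0.9, 1.3]
width: 0.0214
finger_force: 25.0
```

>>> carry_out --increments '[[[0,0,0],[0,0,0]],[[0,0,0],[0,0,0]],[[0,0,0],[0,0,0]],[[0,0,0],[0,0,0]]]'

```text
time: 12.67
ee_pos: [0.5141, -0.1764, 0.1186]
orientation: [-0.001, 0.211, 0.978, 0.0]
wrist_force: [-0.2, 0.2, 1.5]
width: 0.0215
finger_force: 25.0
```

```bash
python3 - <<'E'
from h import *
s=ctrl.get_state();c=vision.read_camera('scene'); im=c['color'][:,:,::-1]; f=np.load('scene.npz')
p=s['ee_pos'];print(p)
P=[project(f['K'],f['E'],q) for q in((*p[:2],.025),(.5148,-.1772,.025))]; x0,y0=int(P[0][0])-30,int(P[0][1])-30
cr=cv2.resize(im[y0:y0+50,x0:x0+60],None,fx=12,fy=12,interpolation=3)
for i,l in enumerate(P): cv2.drawMarker(cr,tuple(int(k) for k in ((l-[x0,y0])*12)),(255,0,255) if i else (255,255,0),0,14,1)
cv2.imwrite('pics/h3.png',cr)
E
```

```text
[ 0.51413465 -0.17640227  0.11856068]
```

View pics/h3.png

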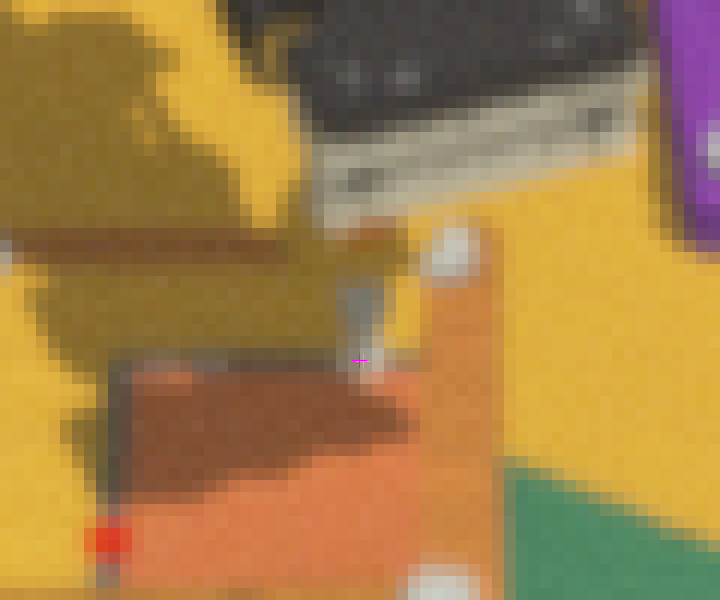

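The tip is on the white dot at (362,362), which matches the mark. I lift and carry the burnisher back.

>>> carry_out --increments '[[[0,0,-0.02],[0,0,0]],[[0,0,-0.06],[0,0,0]],[[0,0,-0.11],[0,0,0]],[[0,0,-0.16],[0,0,0]],[[0,0,-0.2],[0,0,0]]]'

```text
time: 13.13
ee_pos: [0.5148, -0.177, 0.2415]
orientation: [0.001, 0.211, 0.978, -0.0]
wrist_force: [0.2, -0.4, -0.6]
width: 0.0214
finger_force: 25.0
```

>>> carry_out --increments '[[[0.008,0.022,0],[0,0,0]],[[0.024,0.068,0],[0,0,0]],[[0.043,0.123,0],[0,0,0]],[[0.062,0.178,0],[0,0,0]],[[0.081,0.233,0],[0,0,0]]]'

```text
time: 13.55
ee_pos: [0.5276, -0.0284, 0.2396]
orientation: [0.0, 0.211, 0.977, -0.0]
wrist_force: [0.0, 0.3, -0.3]
width: 0.0219
finger_force: 25.0
```

>>> carry_out --increments '[[[0.019,0.055,0],[0,0,0]],[[0.038,0.11,0],[0,0,0]],[[0.057,0.165,0],[0,0,0]],[[0.076,0.22,0],[0,0,0]],[[0.095,0.272,0],[0,0,0]]]'

```text
time: 13.97
ee_pos: [0.543, 0.1445, 0.2395]
orientation: [0.0, 0.211, 0.978, -0.0]
wrist_force: [1.2, 0.5, -2.0]
width: 0.0215
finger_force: 25.0
```

>>> carry_out --increments '[[[0.02,0.05,0],[0,0,0]],[[0.035,0.1,0],[0,0,0]],[[0.046,0.131,0],[0,0,0]],[[0.046,0.131,0],[0,0,0]],[[0.046,0.131,0],[0,0,0]]]'

```text
time: 14.38
ee_pos: [0.5499, 0.2272, 0.239]
orientation: [-0.0, 0.209, 0.978, -0.0]
wrist_force: [-0.6, -1.3, -2.1]
width: 0.0215
finger_force: 25.0
```

>>> carry_out --increments '[[[0,0,0],[0,0,0]],[[0,0,0],[0,0,0]],[[0,0,0],[0,0,0]]]'

```text
time: 14.63
ee_pos: [0.5508, 0.2239, 0.2389]
orientation: [0.0, 0.212, 0.977, -0.0]
wrist_force: [-0.0, -0.5, -1.1]
width: 0.0212
finger_force: 25.0
```

```bash
python3 - <<'E'
from h import *
K,E,s=wrist('w3');go((.550,.2265,.1805),s);print(s['orientation'])
c=vision.read_camera('scene'); im=c['color'][:,:,::-1]; f=np.load('scene.npz')
p=s['ee_pos'];P=[project(f['K'],f['E'],q) for q in((p-[0,0,.1011]),(.5497,.2263,.07))]; x0,y0=int(P[1][0])-35,int(P[1][1])-45
cr=cv2.resize(im[y0:y0+70,x0:x0+70],None,fx=8,fy=8,interpolation=3)
for i,l in enumerate(P): cv2.drawMarker(cr,tuple(int(k) for k in ((l-[x0,y0])*8)),(255,0,255) if i else (255,255,0),0,14,1)
cv2.imwrite('pics/h4.png',cr)
E
```

```text
pos [0.5508 0.2239 0.2389] t 14.63 share [0.003  0.0035 0.0973]
[ 9.93858288e-05  2.11982153e-01  9.77273430e-01 -4.48209421e-04]
```

View pics/h4.png

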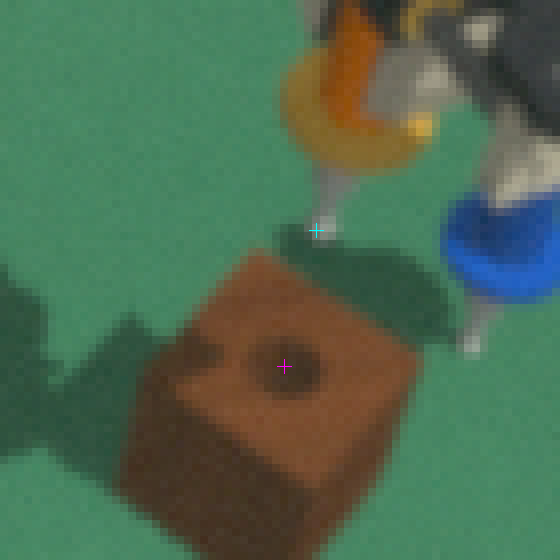

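The tip (323,235) is above and close to its mark. The hole centre (286,368) is on its mark, so I lower in stages.

>>> carry_out --increments '[[[0.0015,0.002,0.01],[0,0,0]],[[0.003,0.0035,0.03],[0,0,0]],[[0.003,0.0035,0.06],[0,0,0]],[[0.003,0.0035,0.08],[0,0,0]],[[0.003,0.0035,0.09],[0,0,0]]]'

```text
time: 15.15
ee_pos: [0.5481, 0.2277, 0.1818]
orientation: [-0.002, 0.211, 0.978, -0.001]
wrist_force: [0.1, 0.5, -2.0]
width: 0.0218
finger_force: 25.0
```

>>> carry_out --increments '[[[0,0,0],[0,0,0]],[[0,0,0],[0,0,0]],[[0,0,0],[0,0,0]],[[0,0,0],[0,0,0]]]'

```text
time: 15.48
ee_pos: [0.5503, 0.2288, 0.1857]
orientation: [0.001, 0.211, 0.978, 0.0]
wrist_force: [-0.7, -1.0, -0.7]
width: 0.0215
finger_force: 25.0
```

```bash
python3 - <<'E'
from h import *
vision.read_camera('top');s=ctrl.get_state();go((.5498,.2262,.1165),s)
E
```

```text
pos [0.5503 0.2287 0.1857] t 15.53 share [-0.0008 -0.0043  0.1154]
```

>>> carry_out --increments '[[[-0.001,-0.004,0],[0,0,0]],[[-0.001,-0.004,0],[0,0,0]],[[-0.001,-0.004,0.015],[0,0,0]],[[-0.001,-0.004,0.035],[0,0,0]],[[-0.001,-0.004,0.055],[0,0,0]]]'

```text
time: 15.95
ee_pos: [0.5492, 0.2259, 0.1507]
orientation: [0.0, 0.211, 0.978, 0.0]
wrist_force: [0.5, -0.4, -1.7]
width: 0.0216
finger_force: 25.0
```

>>> carry_out --increments '[[[0,0,0.02],[0,0,0]],[[0,0,0.035],[0,0,0]],[[0,0,0.05],[0,0,0]],[[0,0,0.05],[0,0,0]],[[0,0,0.05],[0,0,0]]]'

```text
time: 16.37
ee_pos: [0.5487, 0.2259, 0.1208]
orientation: [-0.001, 0.211, 0.978, -0.0]
wrist_force: [-0.1, -0.9, -1.2]
width: 0.0217
finger_force: 25.0
```

```bash
python3 - <<'E'
from h import *
vision.read_camera('top');s=ctrl.get_state();go((.5498,.2262,.1165),s);print(s['wrist_force'],s['wrist_torque'])
E
```

```text
pos [0.5493 0.2261 0.1217] t 16.42 share [-0.0007  0.0004  0.0086]
[-0.15752009  0.33657271 -0.40552353] [ 0.00149027 -0.01008182 -0.01958441]
```

Free in the hole. I lower the last 5 mm until it touches.

>>> carry_out --increments '[[[0,0,0.003],[0,0,0]],[[0,0,0.006],[0,0,0]],[[0,0,0.008],[0,0,0]],[[0,0,0.009],[0,0,0]],[[0,0,0.009],[0,0,0]]]'

```text
time: 16.83
ee_pos: [0.5493, 0.2259, 0.1165]
orientation: [0.0, 0.211, 0.978, 0.0]
wrist_force: [0.4, 0.1, -0.7]
width: 0.0218
finger_force: 25.0
```

>>> carry_out --increments '[[[0,0,0],[0,0,0]],[[0,0,0],[0,0,0]],[[0,0,0],[0,0,0]]]'

```text
time: 17.08
ee_pos: [0.5493, 0.226, 0.1165]
orientation: [0.0, 0.211, 0.978, 0.0]
wrist_force: [0.0, 0.2, -1.2]
width: 0.0217
finger_force: 25.0
```

>>> carry_out --increments '[[[0,0,0.001],[0,0,0]],[[0,0,0.0015],[0,0,0]],[[0,0,0.0015],[0,0,0]],[[0,0,0.0015],[0,0,0]]]'

```text
time: 17.42
ee_pos: [0.5494, 0.2261, 0.1162]
orientation: [0.0, 0.211, 0.978, 0.0]
wrist_force: [-1.6, -1.8, 5.5]
width: 0.0214
finger_force: 25.0
```

>>> carry_out --increments '[[[0,0,0],[0,0,0]],[[0,0,0],[0,0,0]],[[0,0,0],[0,0,0]],[[0,0,0],[0,0,0]],[[0,0,0],[0,0,0]]]' --claw 0.6

```text
time: 17.83
ee_pos: [0.5493, 0.226, 0.1153]
orientation: [-0.0, 0.211, 0.978, 0.0]
wrist_force: [0.6, -0.8, -0.5]
width: 0.0505
finger_force: 0.0
```

>>> carry_out --increments '[[[0,0,0],[0,0,0]],[[0,0,-0.02],[0,0,0]],[[0,0,-0.05],[0,0,0]],[[0,0,-0.1],[0,0,0]],[[0,0,-0.15],[0,0,0]]]'

```text
time: 18.25
ee_pos: [0.5485, 0.2258, 0.2065]
orientation: [-0.001, 0.211, 0.978, -0.0]
wrist_force: [0.9, -0.0, 0.1]
width: 0.0548
finger_force: 0.0
```

>>> carry_out --increments '[[[0,0,-0.05],[0,0,0]],[[0,0,-0.08],[0,0,0]],[[0,0,-0.08],[0,0,0]],[[0,0,-0.08],[0,0,0]],[[0,0,-0.08],[0,0,0]]]'

```text
time: 18.67
ee_pos: [0.5488, 0.2257, 0.2534]
orientation: [-0.0, 0.211, 0.978, -0.0]
wrist_force: [0.2, -0.0, 0.2]
width: 0.055
finger_force: 0.0
```

```bash
python3 - <<'E'
from h import *
s=ctrl.get_state();print(s['time'],s['width'],s['wrist_force'])
t=vision.read_camera('wrist')['color'][:,:,::-1]; a=vision.read_camera('scene')['color'][:,:,::-1]
f=np.load('scene.npz');u,v=project(f['K'],f['E'],(.55,.226,.09)).astype(int)
cv2.imwrite('pics/end.png',np.hstack([cv2.resize(t[80:240,180:340],(400,400)),cv2.resize(a[v-35:v+35,u-35:u+35],(400,400))]))
E
```

```text
18.6667 0.05504203969269582 [ 0.23734532 -0.02321588  0.22073021]
```

View pics/end.png

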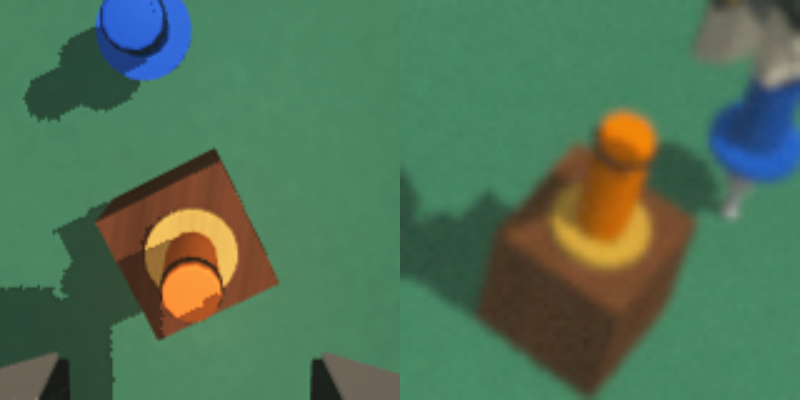

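The burnisher stands upright with its flange flat and centred on the stand, and the gripper is clear.

```bash
python3 -c "
from station import ctrl
print(ctrl.hand_in())"
```

```text
the job is handed in; nothing more can be done
None
```

I burnished the seam from the red dot round the corner to the white dot at about 2 cm/s with the plunger roughly half pressed, put the burnisher back upright and seated in its stand, and handed the job in at about 19 s; no verdict was returned.

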